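# Open the kick-out punch tray

### The job

First slide the steel block that stands in front of the teal punch cabinet along the bench, without lifting it, until it sits wholly on the black rubber pad. Then press the red plunger on the cabinet all the way down so that it kicks the tray out a little, and draw the tray out to its stop by its front wall, keeping the punches in the tray. Leave the tray open and the other things on the bench where they are.

Things in the scene. Friction and masses are not known exactly. Their poses are not given: they have to be found in the camera images.
- cabinet: teal steel punch cabinet fixed to the bench, 200 (x) x 200 (y) x 78 mm high; origin at the centre of its underside. Its front is at its own x = -100 mm and the tray comes out along its -x, towards the robot; turned at most 0.2 rad. On its top: the red plunger at x = y = 0, and an aluminium carrying handle along y at x = +75 (up to 114 mm above the bench).
- tray (a joint): how far the tray is out of the cabinet, m: 0 shut and flush with the cabinet front, 0.125 at its stop. It slides with a light friction of about 1.5 N and stays where it is left.
- tray_lip (a point): middle of the top edge of the tray's front wall (teal, yellow top, 10 mm thick, 158 wide, no handle), 60 mm above the bench; axes as the cabinet's. Shut, the wall is flush under the cabinet's top plate. Kicked out 45 mm, a finger bay shows behind it: 40 mm in x to a low divider (top 40 mm above the bench), 35 mm of it clear of the top plate; bay floor 20 mm above the bench.
- tray_bed (a point): middle of the punch compartment's floor in the tray, 20 mm above the bench, behind the finger bay, 105 mm behind the lip point; three low ribs (18 mm above the tray's underside) part it into four grooves along x.
- plunger (a joint): red plunger, m: 0 up, 0.025 fully down. Sprung: about 3 N to start and 9 N at the bottom, plus up to 5 N for moving the tray. A crank inside kicks the tray out by 1.8 times the stroke (45 mm for the whole 25 mm); it springs back up by itself and does not draw the tray back.
- plunger_top (a point): centre of the top of the plunger's red head (32 mm across), 130 mm above the bench when up; it moves straight down.
- block: solid steel bench block, 56 x 56 x 36 mm high, 0.7 to 1.0 kg; origin at the centre of its underside. Starts loose on the bench in front of the tray, in its way.
- pad: black rubber pad, 120 x 120 mm, let into the bench and flush (no step, friction as the bench), to the left or right of the tray's path; origin at its centre, axes as the cabinet's.
- blanks_box: fixed light wooden box of copper blanks, 90 x 90 x 30 mm high, on the other side of the tray's path than the pad; origin at the centre of its underside.
- tray_punch_a: a dark steel letter punch, 75 x 9 x 9 mm, lying along its own x; origin at the centre of its underside; loose in a groove of the tray.
- tray_punch_b: a dark steel letter punch, 75 x 9 x 9 mm, lying along its own x; origin at the centre of its underside; loose in a groove of the tray.
- tray_punch_c: a dark steel letter punch, 75 x 9 x 9 mm, lying along its own x; origin at the centre of its underside; loose in a groove of the tray.
- hammer: loose hammer beside the cabinet on its left (+y), 200 mm long along its own x, wooden handle, head up to about 35 mm high; leave alone.
- punch_d: a dark steel letter punch, 75 x 9 x 9 mm, lying along its own x; origin at the centre of its underside; loose on the bench beside the cabinet on its right (-y); leave alone.
- punch_e: a dark steel letter punch, 75 x 9 x 9 mm, lying along its own x; origin at the centre of its underside; loose on the bench beside the cabinet on its right (-y); leave alone.
- marker: black marker pen lying on the bench far left, about 145 mm long and 16 mm thick; leave alone.
- copper_tag: copper tag lying on the bench far right, 70 x 50 x 4 mm; leave alone.
- oil_can: amber bottle standing on the bench far right, 48 mm across, 110 mm high; leave alone.
Mind the look-alikes: they are no part of the job. Of the things shaped like the block, the steel one is meant.

How it is judged:
On the way, in this order (a step that is already met when the one before it is completed fails the run):
1. the block sits wholly on the rubber pad (x of block in the frame of pad between -0.034 and 0.034 m and y of block in the frame of pad between -0.034 and 0.034 m and linear speed of block below 0.02 m/s), for 0.2 s.
2. the plunger is pressed all the way down (value of joint plunger above 0.0215 m), for 0.05 s.
3. the plunger is let up again, the tray kicked out but not yet at its stop (value of joint plunger below 0.004 m and value of joint tray above 0.03 m), for 0.05 s.
4. the tray is drawn out to its stop (value of joint tray above 0.12 m), for 0.2 s.
At the end, for the whole second after the job is handed in: The block stands on the pad (its centre within 34 mm of the pad's centre along each pad axis), the tray is out to within 5 mm of its 125 mm stop and at rest, the plunger is up again, and the three punches lie in the tray's compartment (x of block in the frame of pad between -0.034 and 0.034 m and y of block in the frame of pad between -0.034 and 0.034 m and angle between block's own z axis and vertical below 0.1 rad and value of joint tray above 0.12 m and velocity of joint tray below 0.01 m/s and value of joint plunger below 0.004 m and horizontal distance between each of tray_punch_a, tray_punch_b, tray_punch_c and tray_bed below 0.09 m and height (world z) of each of tray_punch_a, tray_punch_b, tray_punch_c below 0.035 m); the robot touches nothing.
It fails at once if the block is lifted off the bench by 20 mm or tipped (height (world z) of block above 0.02 m or angle between block's own z axis and vertical above 0.5 rad).
It fails at once if a bystander on the bench (hammer, loose punches, marker, tag, bottle) is moved by more than 30 mm (distance of any of hammer, punch_d, punch_e, marker, copper_tag, oil_can from where it was at the start of the episode above 0.03 m).
It fails at once if a punch is taken or thrown out of the tray (not (horizontal distance between each of tray_punch_a, tray_punch_b, tray_punch_c and tray_bed below 0.09 m and height (world z) of each of tray_punch_a, tray_punch_b, tray_punch_c below 0.035 m)).
It also fails if it takes over 56 s, if anything falls off the work surface, if the arm or the gripper's body presses on something with over 40 N, if the wrist force passes 120 N, or if a joint passes its speed limit or range.

### The arm

A 7-joint arm with a two-finger parallel gripper is mounted at the origin on the work surface. World frame = base frame: x ahead of the robot, y to its left, z up, the work surface at z = 0. Lengths are in m, angles in rad, forces in N, time in s.
With the tool pointing down it reaches from about 0.4 to 0.85 m from the base axis. Payload 4.5 kg.
Tool frame: the origin (TCP) lies on the centre line of the jaws, within the pads' length; the fingertips stand 17 mm ahead of it and the grasp point (between the pads) lies 2 mm behind it; z points along the fingers, y is the line along which they close (so a half turn about z gives the same grasp; the last joint's range is limited). The gripper opens to 88 mm and grips with 3 to 60 N. Pads are 18 mm wide; open, the fingers measure 123 mm over their backs; the gripper's body (75 mm by 187 mm) begins 45 mm behind the grasp point.
Start: joints at [1.198, 0.689, -0.195, 1.565, 0.157, 0.902, -0.215], TCP at [0.247, -0.574, 0.256] pointing down, gripper open.
Joint ranges: [-3.01, 3.01], [-0.46, 2.08], [-1.47, 1.51], [0.13, 2.56], [-1, 4.14], [0.04, 2.09], [-2.66, 2.66]. Speed limits (rad/s): [2.57, 2.57, 3.14, 3.14, 3.14, 3.14, 3.14].

### API

Orientations are given as a rotation vector (axis times angle).
In Python, from bench import status, vision, r gives the robot as it stands. The module is installed in compiled form; this text tells all that it offers.
- The arm moves only by the tool step_arm, never from a script. Its arguments are lists of equal length, an entry for each row: "xyz": the shift along the tool's x, y, z each as a share of 0.05 m, from -1 to 1, a list of three; "rot": the turn, a rotation vector about the tool's x, y, z each as a share of 0.5 rad, from -1 to 1, a list of three; "fingers": the closure, from 0 (fully open) to 1 (shut). In form: {"xyz": [[dx, dy, dz], ...], "rot": [[rx, ry, rz], ...], "fingers": [fingers, ...]}. A call has 1 to 20 rows; each row shifts and turns the commanded pose from where the row before left it, along the tool's axes as they then stand; what a row does not reach is not made up. A row lasts 1/12 s, in which the tool goes at most 41.7 mm and 7.16 degrees, less where a joint would pass 70% of its speed; a pose out of reach is approached as far as the arm can. A call with a number of a shift or a turn outside -1 to 1 is refused whole. A call with a gripper value outside its range is refused whole. The fingers move at their own pace and stop on an object; "grip_force" is the grip in N (left out, the last holds). Time passes only in rows, so rows that do not move let the fingers close. It gives the time, the measured TCP pose, the force, the opening and the grip force at its end, in the units of the state.
- status.sense(): the state, without advancing time (a new reading comes with each control period).
- vision.grab_frame(name): name is "side" or "top"; returns (picture, depth): 384x512x3 uint8, red, green, blue; 384x512 float32, m along the optical axis (not along the pixel's ray), 0 where there is no reading.
- vision.camera_info(name): a dict with "fx", "fy", "cx", "cy" (pixels), "dist_coeffs" ([k1, k2, p1, p2, k3] as OpenCV has them; the pictures are not rectified), "R" (3x3) and "t" (3): a world point X has camera coordinates R X + t. Camera axes: x right, y down, z forward; pixel columns grow to the right and rows downward; lengths in m; the calibration is good to about 2 mm. A picture is of the moment at which its call begins. camera_info takes no time and is no camera call.
- r.close_job(): hands the job in; it is judged then, once.
Trained networks look in the newest picture that a camera, given by its name, has taken for a name from the list of things; names that differ only in an ending like _2 or _b are one class to them, and where a whole thing is asked for, a point or a joint stands for the part that bears it (a point fixed in the world has none). Each returns a list of dicts, best first, with "confidence" (0 to 1); they miss things now and then, are a little off and sometimes report something else, mostly with a low value. They report only what shows in the picture. A call takes as long as a camera call. They do not tell look-alikes from the thing itself.
- vision.regions_of(name, camera): "region" (384x512 bool, what is visible of it) and "location" ([row, column] in pixels, amid what is visible of it).
- vision.tip_of(name, camera): "location" ([row, column] in pixels: a listed point, or the origin of a listed thing).
The state is a dict: "clock": time; "joints": joint angles; "qd": joint speeds; "joint_efforts": joint torques, N m; "eef_pos": TCP position; "orientation": TCP orientation; "force": force on the tool from outside, world axes, zero at the start; "torque": the same for the moment, N m; "width": opening from 0.0 (shut) to 1.0 (fully open); "gripper_force": force on a finger pad.
Only numpy, scipy, OpenCV 4.12 (cv2) and the standard library are available. Lean on these libraries where they do the work, as an engineer would, in place of code of your own. Each camera call takes 0.05 s, during which the arm holds its last target. There are 200 camera calls.

## Working session

There is one attempt and no reset: what is moved stays moved. The work goes in short steps, Python scripts to look and compute and a tool call to move; the robot and the scene stay as the last step left them, time stands still between calls to the robot, and variables do not carry over. Pictures are saved under pics/ and viewed, at most 10 in all, crops included, and the job is handed in when it is done.

Besides the shell and the picture viewer there is one more tool, called after ">>>" by a JSON object that holds its "fn" and its "kwargs". step_arm: Moves the arm, as the interface text tells. Its arguments: {"type":"object","properties":{"xyz":{"type":"array"},"rot":{"type":"array"},"fingers":{"type":"array"},"grip_force":{"type":"number"}},"required":["xyz","rot","fingers"]}

```bash
mkdir -p pics; cat > h.py <<'E'
import numpy as np, cv2
from bench import status, vision, r
def ray(cam,px):  # px row,col -> origin, dir in world
    c=vision.camera_info(cam); K=np.array([[c['fx'],0,c['cx']],[0,c['fy'],c['cy']],[0,0,1]])
    u=cv2.undistortPoints(np.array([[[px[1],px[0]]]],float),K,np.array(c['dist_coeffs'],float))[0,0]
    R=np.array(c['R']);t=np.array(c['t'])
    return -R.T@t, R.T@np.array([u[0],u[1],1.])
def atz(cam,px,z):
    o,d=ray(cam,px); return o+d*(z-o[2])/d[2]
def dep(cam,px,D):
    o,d=ray(cam,px); return o+d*D[int(round(px[0])),int(round(px[1]))]
def cloud(cam,mask,D):
    rc=np.argwhere(mask&(D>0)); c=vision.camera_info(cam); K=np.array([[c['fx'],0,c['cx']],[0,c['fy'],c['cy']],[0,0,1]])
    u=cv2.undistortPoints(rc[:,None,::-1].astype(float),K,np.array(c['dist_coeffs'],float))[:,0]
    d=D[rc[:,0],rc[:,1]][:,None]; p=np.c_[u,np.ones(len(u))]*d
    return (p-np.array(c['t']))@np.array(c['R'])
E
python3 - <<'E'
from h import *
s=status.sense();print({k:np.round(v,3) for k,v in s.items()})
ims=[]
for c in ['top','side']:
    p,D=vision.grab_frame(c); cv2.imwrite(f'pics/{c}0.png',p[:,:,::-1]); np.save(f'{c}0.npy',D)
    i=vision.camera_info(c); print(c,np.round(-np.array(i['R']).T@np.array(i['t']),3))
    for n in ['cabinet','block','pad','blanks_box','plunger_top','tray_lip','hammer']:
        for q in vision.tip_of(n,c)[:3]:
            l=q['location']; print(n,np.round(l),round(q['confidence'],2),np.round(dep(c,l,D),3))
E
```

```text
{'clock': np.float64(0.0), 'joints': array([ 1.198,  0.69 , -0.195,  1.566,  0.157,  0.902, -0.215]), 'qd': array([ 0.001,  0.001, -0.   ,  0.   ,  0.001, -0.   ,  0.001]), 'joint_efforts': array([ 2.0000e-03, -5.2756e+01, -1.2660e+00, -1.5343e+01, -5.3000e-02,
        7.0000e-03,  0.0000e+00]), 'eef_pos': array([ 0.247, -0.573,  0.255]), 'orientation': array([-3.075e+00, -6.340e-01,  1.000e-03]), 'force': array([0.25 , 0.025, 1.337]), 'torque': array([ 0.003, -0.003,  0.021]), 'gripper_force': np.float64(0.0), 'width': np.float64(1.001)}
top [ 0.477 -0.012  1.505]
cabinet [159. 235.] 0.96 [0.671 0.057 0.124]
block [245. 210.] 0.73 [0.376 0.157 0.034]
block [206. 230.] 0.69 [0.513 0.082 0.039]
block [254. 252.] 0.69 [0.342 0.007 0.035]
pad [197. 177.] 0.8 [0.553 0.28  0.003]
pad [161. 289.] 0.48 [ 0.677 -0.135 -0.003]
blanks_box [213. 274.] 0.79 [ 0.486 -0.073  0.009]
blanks_box [158. 280.] 0.55 [ 0.69  -0.103 -0.003]
blanks_box [226. 129.] 0.41 [0.447 0.458 0.008]
plunger_top [155. 236.] 0.48 [0.683 0.056 0.131]
plunger_top [184. 226.] 0.44 [0.59  0.093 0.083]
plunger_top [197. 178.] 0.39 [0.553 0.278 0.003]
tray_lip [184. 230.] 0.62 [0.59  0.079 0.08 ]
hammer [137. 182.] 0.93 [0.771 0.256 0.03 ]
side [0.308 1.201 1.061]
cabinet [234. 216.] 0.67 [0.66  0.17  0.077]
cabinet [264. 178.] 0.39 [0.763 0.262 0.02 ]
cabinet [336. 270.] 0.18 [0.438 0.469 0.006]
block [232. 264.] 0.91 [0.517 0.094 0.035]
block [233. 321.] 0.83 [0.332 0.037 0.007]
block [258. 307.] 0.78 [0.365 0.195 0.038]
pad [280. 244.] 0.65 [ 0.548  0.28  -0.001]
pad [146. 269.] 0.55 [ 0.593 -0.46   0.024]
blanks_box [205. 282.] 0.69 [ 0.484 -0.086  0.01 ]
plunger_top [204. 218.] 0.66 [0.672 0.079 0.125]
tray_lip [222. 240.] 0.73 [0.597 0.101 0.075]
tray_lip [145. 264.] 0.58 [ 0.611 -0.455  0.032]
hammer [263. 179.] 0.77 [0.76  0.259 0.021]
```

View pics/top0.png

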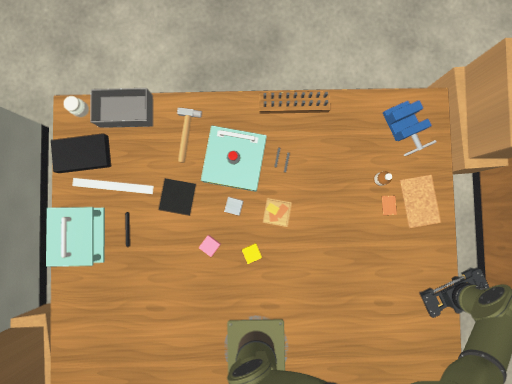

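View pics/side0.png

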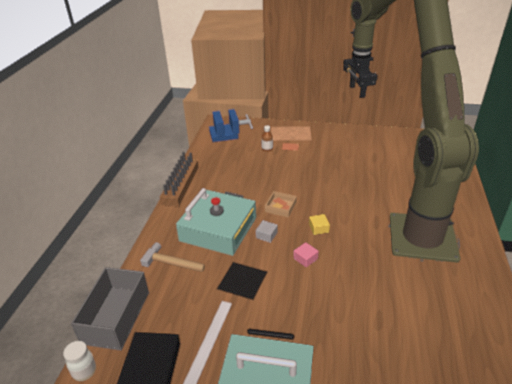

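Top view: block-shaped things are the grey steel one (206,233), pink (245,209) and yellow (254,252), given as row, column. The grey one is in front of the cabinet, so that is the one meant. The pad is the black square at (197,177); the bigger black slab at (153,80) is a look-alike, and so is the second teal cabinet at (237,75). Next I measure precisely and check a crop.

```bash
python3 - <<'E'
from h import *
P={};D={}
for c in ['top','side']: P[c],D[c]=vision.grab_frame(c)
def best(n,c,px):
    q=[x for x in vision.regions_of(n,c) if np.hypot(*(np.array(x['location'])-px))<15]
    return q[0]['region'] if q else None
for n,px in [('block',{'top':(206,233),'side':(232,266)}),('pad',{'top':(197,177),'side':(280,243)}),('cabinet',{'top':(158,234),'side':(225,215)}),('blanks_box',{'top':(213,277),'side':(205,281)}),('plunger',{'top':(156,233),'side':(205,216)})]:
    for c in ['top','side']:
        m=best(n,c,px[c])
        if m is None: print(n,c,'none');continue
        p=cloud(c,m,D[c]); z=p[:,2]
        top=p[z>np.percentile(z,90)-.006] if n!='cabinet' else p[abs(z-.078)<.006]
        rc=cv2.minAreaRect((top[:,:2]*1000).astype(np.float32))
        print(n,c,m.sum(),'zp',np.round(np.percentile(z,[10,50,90]),3),'med',np.round(np.median(top,0),4),'rect mm',np.round(rc[0]),np.round(rc[1]),round(rc[2],1))
c=cv2.resize(P['top'][120:270,150:300],(600,600),interpolation=cv2.INTER_CUBIC)
cv2.imwrite('pics/crop.png',c[:,:,::-1])
E
```

```text
block top none
block side 323 zp [0.01  0.033 0.037] med [0.512  0.0744 0.0355] rect mm [513.  74.] [59. 56.] 76.9
pad top 1016 zp [-0.003  0.001  0.005] med [0.555  0.2841 0.0022] rect mm [554. 283.] [119. 119.] 79.3
pad side 1138 zp [-0.002  0.001  0.004] med [0.551  0.2835 0.0009] rect mm [553. 282.] [125. 119.] 79.9
cabinet top 3273 zp [0.074 0.078 0.085] med [0.6762 0.0686 0.0779] rect mm [684.  68.] [200. 201.] 78.7
cabinet side 3708 zp [0.018 0.076 0.083] med [0.6687 0.088  0.0775] rect mm [682.  67.] [207. 203.] 77.5
blanks_box top 646 zp [0.001 0.009 0.029] med [ 0.488  -0.0879  0.0304] rect mm [489. -83.] [90. 90.] 78.5
blanks_box side 572 zp [0.004 0.013 0.029] med [ 0.4848 -0.0743  0.0278] rect mm [488. -85.] [99. 92.] 78.5
plunger top 58 zp [0.126 0.129 0.133] med [0.6841 0.0681 0.1298] rect mm [682.  68.] [28. 24.] 70.8
plunger side none
```

View pics/crop.png

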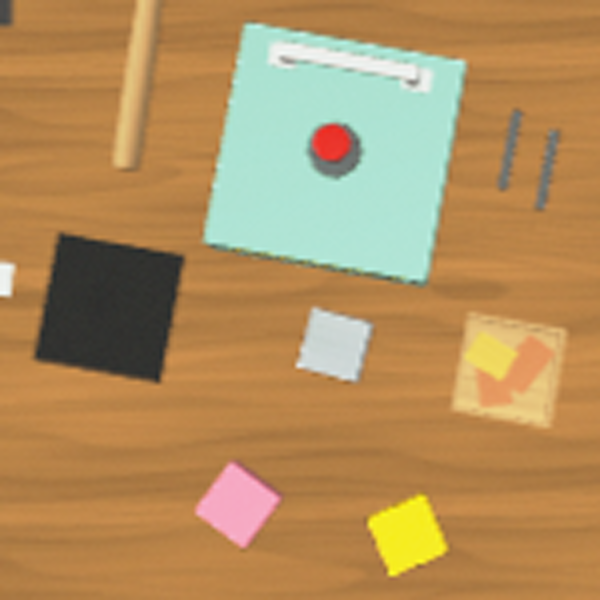

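The crop confirms it: the grey steel block is at crop (345,335), i.e. top (206,234). The pad's black square is at crop (307,110). Cabinet yaw is about -0.197 rad, and the pad lies 213 mm from the block along the cabinet's +y. I'll align the tool with the cabinet axes first.

>>> {"fn": "step_arm", "kwargs": {"xyz": [[0,0,0],[0,0,0],[0,0,0],[0,0,0],[0,0,0],[0,0,0],[0,0,0]], "rot": [[0,0,0.2],[0,0,0.2],[0,0,0.2],[0,0,0.2],[0,0,0.2],[0,0,0.208],[0,0,0]], "fingers": [0,0,0,0,0,0,0]}}

```text
clock: 1.98
eef_pos: [0.2475, -0.574, 0.2558]
orientation: [3.126, -0.313, -0.0]
force: [-0.1, 0.5, 0.3]
width: 1.001
gripper_force: 0.0
```

>>> {"fn": "step_arm", "kwargs": {"xyz": [[0.13,-0.6,0],[0.13,-0.6,0],[0.13,-0.6,0],[0.13,-0.6,0],[0.13,-0.6,0],[0.13,-0.6,0],[0.13,-0.6,0],[0.13,-0.6,0],[0.13,-0.6,0],[0.13,-0.6,0],[0.13,-0.6,0],[0.13,-0.6,0],[0.13,-0.6,0],[0.13,-0.6,0],[0.13,-0.6,0],[0.13,-0.6,0],[0.13,-0.6,0],[0.13,-0.6,0],[0.13,-0.6,0],[0,0,0]], "rot": [[0,0,0],[0,0,0],[0,0,0],[0,0,0],[0,0,0],[0,0,0],[0,0,0],[0,0,0],[0,0,0],[0,0,0],[0,0,0],[0,0,0],[0,0,0],[0,0,0],[0,0,0],[0,0,0],[0,0,0],[0,0,0],[0,0,0],[0,0,0]], "fingers": [0,0,0,0,0,0,0,0,0,0,0,0,0,0,0,0,0,0,0,0]}}

```text
clock: 3.65
eef_pos: [0.4831, -0.0321, 0.2559]
orientation: [-3.124, 0.288, -0.005]
force: [0.1, 1.0, -0.2]
width: 1.002
gripper_force: 0.0
```

```bash
cat >> h.py <<'E'
from scipy.spatial.transform import Rotation as Ro
def go(x,y,z):
    s=status.sense(); R=Ro.from_rotvec(s['orientation']).as_matrix()
    yaw=np.arctan2(R[1,0],R[0,0]); d=np.array([x,y,z])-s['eef_pos']
    print('t',round(float(s['clock']),2),'pos',np.round(s['eef_pos'],4),'yaw',round(yaw,4),'tilt',np.round(R[:2,2],4),'j',np.round(s['joints'],2),'F',np.round(s['force'],1),'w',round(float(s['width']),3),'gf',np.round(s['gripper_force'],1))
    print('tool delta in shares of 50mm',np.round(R.T@d/.05,3),'rot z share to -.197:',round((yaw+.197)/.5,3))
E
python3 -c "
from h import *
go(.512,.0745,.02)"
```

```text
t 3.65 pos [ 0.4831 -0.0321  0.2559] yaw -0.1836 tilt [0.0035 0.0041] j [-0.06  0.51  0.05  1.99 -0.04  0.64 -1.74] F [ 0.1  1.  -0.2] w 1.002 gf 0.0
tool delta in shares of 50mm [ 0.167 -2.179  4.728] rot z share to -.197: 0.027
```

>>> {"fn": "step_arm", "kwargs": {"xyz": [[0.03,-0.36,0.4],[0.03,-0.36,0.4],[0.03,-0.36,0.4],[0.03,-0.36,0.4],[0.03,-0.36,0.4],[0.02,-0.38,0.4],[0,0,0],[0,0,0],[0,0,0]], "rot": [[0,0,0.027],[0,0,0],[0,0,0],[0,0,0],[0,0,0],[0,0,0],[0,0,0],[0,0,0],[0,0,0]], "fingers": [0,0,0,0,0,0,0,0,0]}}

```text
clock: 4.4
eef_pos: [0.511, 0.0642, 0.1363]
orientation: [3.123, -0.33, 0.001]
force: [-0.1, -1.3, -0.1]
width: 0.999
gripper_force: 0.0
```

```bash
python3 -c "
from h import *
go(.512,.0745,.024)"
```

```text
t 4.4 pos [0.511  0.0642 0.1363] yaw -0.2107 tilt [ 0.0003 -0.0009] j [-0.25  0.74  0.05  2.01 -0.09  0.4  -1.91] F [-0.1 -1.3 -0.1] w 0.999 gf 0.0
tool delta in shares of 50mm [-0.025 -0.206  2.247] rot z share to -.197: -0.027
```

>>> {"fn": "step_arm", "kwargs": {"xyz": [[-0.025,-0.206,0],[0,0,0.3],[0,0,0.3],[0,0,0.3],[0,0,0.3],[0,0,0.3],[0,0,0.3],[0,0,0.25],[0,0,0.2],[0,0,0],[0,0,0]], "rot": [[0,0,-0.027],[0,0,0],[0,0,0],[0,0,0],[0,0,0],[0,0,0],[0,0,0],[0,0,0],[0,0,0],[0,0,0],[0,0,0]], "fingers": [0,0,0,0,0,0,0,0,0,0,0]}}

```text
clock: 5.32
eef_pos: [0.5119, 0.0758, 0.0233]
orientation: [3.126, -0.309, -0.0]
force: [0.9, 0.1, 0.1]
width: 1.0
gripper_force: 0.0
```

>>> {"fn": "step_arm", "kwargs": {"xyz": [[0,0,0],[0,0,0],[0,0,0],[0,0,0],[0,0,0],[0,0,0]], "rot": [[0,0,0],[0,0,0],[0,0,0],[0,0,0],[0,0,0],[0,0,0]], "fingers": [0.5,0.5,0.5,0.5,0.5,0.5], "grip_force": 12}}

```text
clock: 5.82
eef_pos: [0.5117, 0.0741, 0.0236]
orientation: [3.124, -0.312, 0.0]
force: [-1.2, -5.9, 6.0]
width: 0.64
gripper_force: 11.8
```

```bash
python3 -c "
from h import *
go(.553,.2825,.024)"
```

```text
t 5.82 pos [0.5117 0.0741 0.0236] yaw -0.1991 tilt [-0.0002 -0.0023] j [-0.25  0.95  0.02  2.03 -0.1   0.16 -1.91] F [-1.2 -5.9  6. ] w 0.64 gf 11.8
tool delta in shares of 50mm [-0.016 -4.249 -0.017] rot z share to -.197: -0.004
```

>>> {"fn": "step_arm", "kwargs": {"xyz": [[0,-0.12,0],[0,-0.25,0],[0,-0.25,0],[0,-0.25,0],[0,-0.25,0],[0,-0.25,0],[0,-0.25,0],[0,-0.25,0],[0,-0.25,0],[0,-0.25,0],[0,-0.25,0],[0,-0.25,0],[0,-0.25,0],[0,-0.25,0],[0,-0.25,0],[0,-0.25,0],[0,-0.25,0],[0,-0.25,0],[0,-0.1,0],[0,0,0]], "rot": [[0,0,0],[0,0,0],[0,0,0],[0,0,0],[0,0,0],[0,0,0],[0,0,0],[0,0,0],[0,0,0],[0,0,0],[0,0,0],[0,0,0],[0,0,0],[0,0,0],[0,0,0],[0,0,0],[0,0,0],[0,0,0],[0,0,0],[0,0,0]], "fingers": [0.5,0.5,0.5,0.5,0.5,0.5,0.5,0.5,0.5,0.5,0.5,0.5,0.5,0.5,0.5,0.5,0.5,0.5,0.5,0.5]}}

```text
clock: 7.48
eef_pos: [0.5557, 0.2954, 0.0237]
orientation: [3.126, -0.307, 0.0]
force: [-1.5, -2.6, 6.3]
width: 0.644
gripper_force: 11.8
```

```bash
python3 -c "
from h import *
go(.553,.2825,.024)"
```

```text
t 7.48 pos [0.5557 0.2954 0.0237] yaw -0.196 tilt [ 0.0002 -0.0009] j [-0.62  1.02  0.11  1.68 -0.21  0.45 -2.14] F [-1.5 -2.6  6.3] w 0.644 gf 11.8
tool delta in shares of 50mm [-0.003  0.263 -0.006] rot z share to -.197: 0.002
```

>>> {"fn": "step_arm", "kwargs": {"xyz": [[0,0.13,0],[0,0.13,0],[0,0,0],[0,0,0],[0,0,0],[0,0,0],[0,0,0],[0,0,-0.1],[0,0,-0.3],[0,0,-0.5],[0,0,-0.6],[0,0,-0.6],[0,0,-0.6],[0,0,-0.6],[0,0,-0.5],[0,0,0],[0,0,0]], "rot": [[0,0,0],[0,0,0],[0,0,0],[0,0,0],[0,0,0],[0,0,0],[0,0,0],[0,0,0],[0,0,0],[0,0,0],[0,0,0],[0,0,0],[0,0,0],[0,0,0],[0,0,0],[0,0,0],[0,0,0]], "fingers": [0.5,0.5,0.5,0.2,0,0,0,0,0,0,0,0,0,0,0,0,0]}}

```text
clock: 8.9
eef_pos: [0.554, 0.2827, 0.216]
orientation: [-3.124, 0.309, -0.006]
force: [0.2, -0.4, -1.0]
width: 1.002
gripper_force: 0.0
```

```bash
python3 - <<'E'
from h import *
# head: red pixels in both views
for c in ['top','side']:
    p,D=vision.grab_frame(c); h=p.astype(int); m=(h[...,0]>150)&(h[...,1]<80)&(h[...,2]<80)
    q=cloud(c,m,D); ok=(abs(q[:,0]-.684)<.04)&(abs(q[:,1]-.068)<.04)&(q[:,2]>.11); q=q[ok]
    print(c,len(q),np.round(q.mean(0),4),np.round(np.ptp(q,0),3)); rc=np.argwhere(m&(D>0))[ok].mean(0); print(rc, atz(c,rc,.13))
    for n,px in [('block',None)]:
        for x in vision.regions_of(n,c):
            z=cloud(c,x['region'],D); t=z[z[:,2]>.03]
            if len(t)>20: print(n,np.round(np.median(t,0),4), cv2.minAreaRect((t[:,:2]*1000).astype(np.float32)))
go(.684,.068,.2)
E
```

```text
top 60 [0.6833 0.0663 0.1298] [0.028 0.024 0.016]
[155.35 232.55] [0.68329626 0.06633044 0.13      ]
block [0.3727 0.1615 0.036 ] ((372.54888916015625, 162.46978759765625), (55.498199462890625, 56.04948043823242), 52.43880081176758)
block [0.3413 0.0112 0.0362] ((342.3076477050781, 10.662185668945312), (55.5725212097168, 54.364288330078125), 21.230802536010742)
block [0.5545 0.2968 0.0366] ((550.8455810546875, 273.4736328125), (83.25922393798828, 32.7406120300293), 76.92756652832031)
side 44 [0.6822 0.0696 0.1289] [0.026 0.034 0.01 ]
[200.70454545 215.38636364] [0.68179916 0.07090298 0.13      ]
block [0.3717 0.1641 0.0355] ((371.5324401855469, 162.76300048828125), (60.82633972167969, 59.35194778442383), 54.95199966430664)
block [0.5542 0.2861 0.0356] ((555.5706787109375, 285.7492980957031), (59.36486053466797, 57.09056091308594), 75.75924682617188)
block [0.3415 0.0134 0.035 ] ((342.16424560546875, 9.75680160522461), (56.591407775878906, 62.50429916381836), 20.64106559753418)
t 9.1 pos [0.5523 0.282  0.2121] yaw -0.1971 tilt [-0.0022 -0.0013] j [-0.64  0.74  0.18  1.63 -0.17  0.78 -2.16] F [0.1 0.4 0.2] w 0.998 gf 0.0
tool delta in shares of 50mm [3.423 3.681 0.242] rot z share to -.197: -0.0
```

>>> {"fn": "step_arm", "kwargs": {"xyz": [[0.3,0.33,0],[0.34,0.37,0],[0.34,0.37,0],[0.34,0.37,0],[0.34,0.37,0],[0.34,0.37,0],[0.34,0.37,0],[0.34,0.37,0],[0.34,0.37,0],[0.34,0.37,0],[0,0,0],[0,0,0],[0,0,0]], "rot": [[0,0,0],[0,0,0],[0,0,0],[0,0,0],[0,0,0],[0,0,0],[0,0,0],[0,0,0],[0,0,0],[0,0,0],[0,0,0],[0,0,0],[0,0,0]], "fingers": [1,1,1,1,1,1,1,1,1,1,1,1,1]}}

```text
clock: 10.18
eef_pos: [0.6811, 0.071, 0.212]
orientation: [-3.126, 0.308, 0.004]
force: [-0.1, 0.4, 0.2]
width: 0.04
gripper_force: 0.0
```

```bash
python3 -c "
from h import *
go(.683,.068,.147)"
```

```text
t 10.18 pos [0.6811 0.071  0.212 ] yaw -0.1966 tilt [-0.0025  0.0009] j [-0.24  0.82  0.14  1.42 -0.13  0.91 -1.83] F [-0.1  0.4  0.2] w 0.04 gf 0.0
tool delta in shares of 50mm [0.052 0.053 1.3  ] rot z share to -.197: 0.001
```

>>> {"fn": "step_arm", "kwargs": {"xyz": [[0.05,0.05,0.2],[0,0,0.3],[0,0,0.3],[0,0,0.25],[0,0,0.15],[0,0,0.08],[0,0,0.06],[0,0,0.06],[0,0,0.06],[0,0,0.06],[0,0,0.06],[0,0,0.06],[0,0,0.06],[0,0,0.06],[0,0,0.06],[0,0,0],[0,0,0]], "rot": [[0,0,0],[0,0,0],[0,0,0],[0,0,0],[0,0,0],[0,0,0],[0,0,0],[0,0,0],[0,0,0],[0,0,0],[0,0,0],[0,0,0],[0,0,0],[0,0,0],[0,0,0],[0,0,0],[0,0,0]], "fingers": [1,1,1,1,1,1,1,1,1,1,1,1,1,1,1,1,1]}}

```text
clock: 11.6
eef_pos: [0.6832, 0.0678, 0.1237]
orientation: [-3.126, 0.308, 0.002]
force: [-4.9, 0.9, 8.0]
width: 0.004
gripper_force: 4.0
```

```bash
python3 -c "
from h import *
go(.683,.068,.122)"
```

```text
t 11.6 pos [0.6832 0.0678 0.1237] yaw -0.1967 tilt [-0.0013  0.001 ] j [-0.23  0.93  0.12  1.47 -0.15  0.75 -1.81] F [-4.9  0.9  8. ] w 0.004 gf 4.0
tool delta in shares of 50mm [-0.005 -0.002  0.034] rot z share to -.197: 0.001
```

>>> {"fn": "step_arm", "kwargs": {"xyz": [[0,0,0.05],[0,0,0.04],[0,0,0],[0,0,0]], "rot": [[0,0,0],[0,0,0],[0,0,0],[0,0,0]], "fingers": [1,1,1,1]}}

```text
clock: 11.93
eef_pos: [0.6835, 0.0678, 0.1224]
orientation: [-3.125, 0.309, 0.0]
force: [-10.8, 0.7, 24.5]
width: 0.007
gripper_force: 12.5
```

>>> {"fn": "step_arm", "kwargs": {"xyz": [[0,0,-0.1],[0,0,-0.2],[0,0,-0.4],[0,0,-0.5],[0,0,-0.5],[0,0,-0.5],[0,0,-0.3],[0,0,0],[0,0,0]], "rot": [[0,0,0],[0,0,0],[0,0,0],[0,0,0],[0,0,0],[0,0,0],[0,0,0],[0,0,0],[0,0,0]], "fingers": [1,1,1,1,1,1,1,1,1]}}

```text
clock: 12.68
eef_pos: [0.6846, 0.0672, 0.2437]
orientation: [-3.126, 0.309, -0.004]
force: [0.2, -0.5, -0.8]
width: 0.008
gripper_force: 0.0
```

```bash
python3 - <<'E'
from h import *
for c in ['top','side']:
    p,D=vision.grab_frame(c)
    for x in vision.tip_of('tray_lip',c)[:3]:
        print(c,np.round(x['location']),round(x['confidence'],2),np.round(atz(c,x['location'],.06),4),np.round(dep(c,x['location'],D),4))
    np.save(f'{c}1.npy',D)
    q=p[120:230,170:290] if c=='top' else p[170:270,160:290]
    cv2.imwrite(f'pics/{c}1.png',cv2.resize(q,None,fx=5,fy=5,interpolation=cv2.INTER_CUBIC)[:,:,::-1])
go(.683,.068,.2)
E
```

```text
top [202. 392.] 0.68 [ 0.5149 -0.4941  0.06  ] [ 0.5164 -0.5139  0.0007]
side [225. 253.] 0.96 [0.5535 0.0947 0.06  ] [0.5635 0.0496 0.0192]
t 12.88 pos [0.6831 0.0671 0.241 ] yaw -0.197 tilt [-0.003  -0.0004] j [-0.24  0.8   0.15  1.38 -0.13  0.98 -1.83] F [0.1 1.  0.1] w 0.006 gf 0.0
tool delta in shares of 50mm [-0.003 -0.018  0.82 ] rot z share to -.197: -0.0
```

View pics/top1.png

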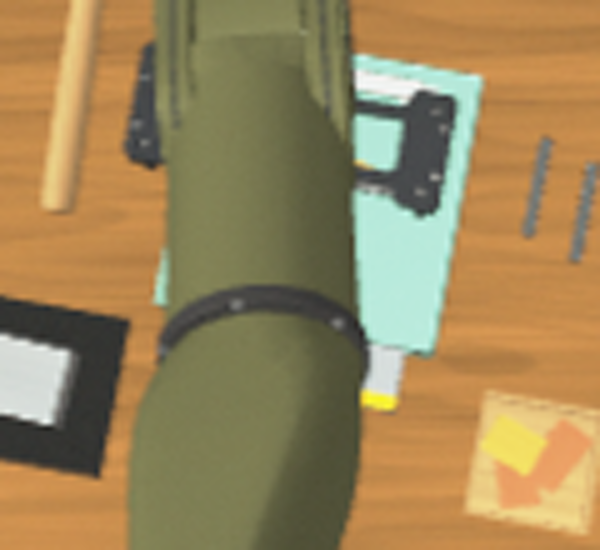

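View pics/side1.png

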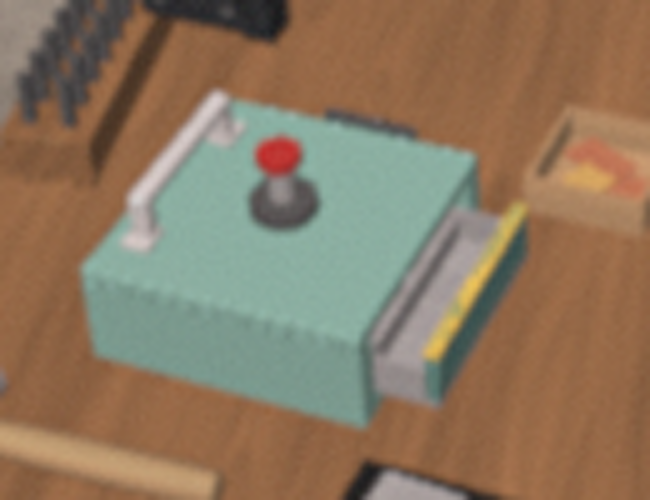

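The side view (crop (290,480)) shows the tray kicked out with its yellow lip clear, the bay open, and the plunger up at (155,278). I'll measure the lip now.

```bash
python3 - <<'E'
from h import *
c=cv2; ax=np.array([np.cos(.197),-np.sin(.197)]); ay=np.array([np.sin(.197),np.cos(.197)]); C=np.array([.683,.068])
for cam in ['side','top']:
    p,D=vision.grab_frame(cam); h=p.astype(int)
    m=(h[...,0]>170)&(h[...,1]>140)&(h[...,2]<120)
    q=cloud(cam,m,D); ok=(np.hypot(q[:,0]-.54,q[:,1]-.09)<.1)&(q[:,2]>.04)
    q=q[ok]; rc=np.argwhere(m&(D>0))[ok]
    z=np.array([atz(cam,x,.06) for x in rc])[:,:2]-C
    print(cam,len(q),'z',np.median(q[:,2]).round(4),'xcab',np.percentile((q[:,:2]-C)@ax,[5,50,95]).round(4),'z=.06:',np.percentile(z@ax,[5,50,95]).round(4),'ycab',np.percentile(z@ay,[0,50,100]).round(3))
    if cam=='side':
        q=cloud(cam,np.ones_like(m),D); u=(q[:,:2]-C)@ax; v=(q[:,:2]-C)@ay
        k=(abs(v)<.06)&(abs(q[:,2]-.078)<.004)&(u<-.06); print('top plate front edge',np.percentile(u[k],[1,5]))
t=C-ax*.118; go(t[0],t[1],.054)
E
```

```text
side 92 z 0.0592 xcab [-0.142  -0.1376 -0.1331] z=.06: [-0.1421 -0.138  -0.1337] ycab [-0.081  0.001  0.077]
top plate front edge [-0.10034242 -0.09839533]
top 21 z 0.0603 xcab [-0.1425 -0.1378 -0.1338] z=.06: [-0.1426 -0.1378 -0.1337] ycab [-0.079 -0.068 -0.056]
t 12.98 pos [0.6834 0.0671 0.2414] yaw -0.1971 tilt [-0.0022 -0.0004] j [-0.24  0.8   0.15  1.38 -0.13  0.98 -1.83] F [-0.9 -0.2  0.5] w 0.002 gf 0.0
tool delta in shares of 50mm [-2.364 -0.019  3.752] rot z share to -.197: -0.0
```

>>> {"fn": "step_arm", "kwargs": {"xyz": [[-0.3,0,0],[-0.4,0,0],[-0.4,0,0],[-0.4,0,0],[-0.4,0,0],[-0.3,0,0],[-0.13,-0.02,0],[0,0,0.4],[0,0,0.5],[0,0,0.5],[0,0,0.3],[0,0,0],[0,0,0],[0,0,0]], "rot": [[0,0,0],[0,0,0],[0,0,0],[0,0,0],[0,0,0],[0,0,0],[0,0,0],[0,0,0],[0,0,0],[0,0,0],[0,0,0],[0,0,0],[0,0,0],[0,0,0]], "fingers": [1,1,1,1,1,1,1,1,1,1,1,1,1,1]}}

```text
clock: 14.15
eef_pos: [0.571, 0.0909, 0.1584]
orientation: [-3.126, 0.31, -0.003]
force: [0.2, -0.3, 0.5]
width: 0.005
gripper_force: 0.0
```

```bash
python3 - <<'E'
from h import *
go(.683-.1165*np.cos(.197),.068+.1165*np.sin(.197),.054)
E
```

```text
t 14.15 pos [0.571  0.0909 0.1584] yaw -0.1974 tilt [0.0019 0.0001] j [-0.31  0.76  0.12  1.81 -0.15  0.58 -1.86] F [ 0.2 -0.3  0.5] w 0.005 gf 0.0
tool delta in shares of 50mm [-0.048  0.011  2.089] rot z share to -.197: -0.001
```

>>> {"fn": "step_arm", "kwargs": {"xyz": [[-0.048,0.01,0.2],[0,0,0.3],[0,0,0.3],[0,0,0.3],[0,0,0.3],[0,0,0.25],[0,0,0.2],[0,0,0.15],[0,0,0.09],[0,0,0],[0,0,0]], "rot": [[0,0,0],[0,0,0],[0,0,0],[0,0,0],[0,0,0],[0,0,0],[0,0,0],[0,0,0],[0,0,0],[0,0,0],[0,0,0]], "fingers": [1,1,1,1,1,1,1,1,1,1,1]}}

```text
clock: 15.07
eef_pos: [0.5678, 0.0909, 0.0534]
orientation: [-3.126, 0.309, -0.001]
force: [0.0, -0.2, -0.4]
width: 0.007
gripper_force: 0.0
```

```bash
python3 - <<'E'
from h import *
# wall back at stop: -0.133-0.0815 -> finger centre +9mm
a=.133+.0815-.009
go(.683-a*np.cos(.197),.068+a*np.sin(.197),.054)
E
```

```text
t 15.07 pos [0.5678 0.0909 0.0534] yaw -0.1972 tilt [ 0.0005 -0.    ] j [-0.28  0.93  0.07  1.85 -0.17  0.36 -1.85] F [ 0.  -0.2 -0.4] w 0.007 gf 0.0
tool delta in shares of 50mm [-1.76  -0.002 -0.012] rot z share to -.197: -0.0
```

Nothing is touching, so I'll pull gently to just short of the stop, then creep on and watch the force.

>>> {"fn": "step_arm", "kwargs": {"xyz": [[-0.05,0,0],[-0.05,0,0],[-0.05,0,0],[-0.08,0,0],[-0.12,0,0],[-0.12,0,0],[-0.12,0,0],[-0.12,0,0],[-0.12,0,0],[-0.12,0,0],[-0.12,0,0],[-0.12,0,0],[-0.12,0,0],[-0.12,0,0],[-0.1,0,0],[-0.08,0,0],[-0.05,0,0],[-0.05,0,0],[-0.03,0,0],[0,0,0]], "rot": [[0,0,0],[0,0,0],[0,0,0],[0,0,0],[0,0,0],[0,0,0],[0,0,0],[0,0,0],[0,0,0],[0,0,0],[0,0,0],[0,0,0],[0,0,0],[0,0,0],[0,0,0],[0,0,0],[0,0,0],[0,0,0],[0,0,0],[0,0,0]], "fingers": [1,1,1,1,1,1,1,1,1,1,1,1,1,1,1,1,1,1,1,1]}}

```text
clock: 16.73
eef_pos: [0.4848, 0.1074, 0.0532]
orientation: [-3.126, 0.311, -0.009]
force: [5.8, -0.5, -3.1]
width: 0.005
gripper_force: 3.0
```

>>> {"fn": "step_arm", "kwargs": {"xyz": [[-0.03,0,0],[-0.03,0,0],[0,0,0],[0,0,0]], "rot": [[0,0,0],[0,0,0],[0,0,0],[0,0,0]], "fingers": [1,1,1,1]}}

```text
clock: 17.07
eef_pos: [0.4848, 0.1075, 0.0533]
orientation: [-3.125, 0.313, -0.017]
force: [9.5, -2.8, -6.5]
width: 0.003
gripper_force: 5.2
```

```bash
python3 - <<'E'
from h import *
a=.2055
go(.683-a*np.cos(.197),.068+a*np.sin(.197),.054)
E
```

```text
t 17.07 pos [0.4848 0.1075 0.0533] yaw -0.1996 tilt [ 0.011  -0.0006] j [-0.34  0.89  0.04  2.1  -0.2   0.15 -1.88] F [ 9.5 -2.8 -6.5] w 0.003 gf 5.2
tool delta in shares of 50mm [-0.068 -0.002 -0.014] rot z share to -.197: -0.005
```

Stalled with the force rising, so the tray is at its stop. I'll back off inside the bay, lift clear, then look.

>>> {"fn": "step_arm", "kwargs": {"xyz": [[0.1,0,0],[0.1,0,0],[0.05,0,0],[0,0,0],[0,0,-0.1],[0,0,-0.3],[0,0,-0.5],[0,0,-0.5],[0,0,-0.5],[0,0,-0.5],[0,0,-0.5],[0,0.5,-0.2],[0,0.6,0],[0,0.6,0],[0,0.6,0],[0,0.6,0],[0,0.6,0],[0,0.5,0],[0,0,0],[0,0,0]], "rot": [[0,0,0],[0,0,0],[0,0,0],[0,0,0],[0,0,0],[0,0,0],[0,0,0],[0,0,0],[0,0,0],[0,0,0],[0,0,0],[0,0,0],[0,0,0],[0,0,0],[0,0,0],[0,0,0],[0,0,0],[0,0,0],[0,0,0],[0,0,0]], "fingers": [1,1,1,1,1,1,1,1,1,1,1,1,1,1,1,1,1,1,1,1]}}

```text
clock: 18.73
eef_pos: [0.4512, -0.0912, 0.2084]
orientation: [3.126, -0.314, -0.002]
force: [-0.2, 0.8, 0.5]
width: 0.008
gripper_force: 0.0
```

```bash
python3 - <<'E'
from h import *
ax=np.array([np.cos(.197),-np.sin(.197)]); ay=np.array([np.sin(.197),np.cos(.197)]); C=np.array([.683,.068])
for cam in ['side','top']:
    p,D=vision.grab_frame(cam); h=p.astype(int)
    m=(h[...,0]>170)&(h[...,1]>140)&(h[...,2]<120)
    rc=np.argwhere(m); z=np.array([atz(cam,x,.06) for x in rc])[:,:2]-C; u=z@ax; v=z@ay
    k=(abs(v)<.085)&(u<-.15)&(u>-.25); print(cam,k.sum(),np.percentile(u[k],[5,50,95]).round(4) if k.any() else '')
    P=np.r_[.554,.283]
    for x in vision.regions_of('block',cam):
        q=cloud(cam,x['region'],D); q=q[q[:,2]>.03]
        if len(q): d=np.median(q[:,:2],0)-P; print('block rel pad',np.round([d@ax,d@ay],3))
    q=p[120:230,150:270] if cam=='top' else p[170:290,170:290]
    cv2.imwrite(f'pics/{cam}2.png',cv2.resize(q,None,fx=5,fy=5,interpolation=cv2.INTER_CUBIC)[:,:,::-1])
go(.5,-.1,.3)
E
```

```text
side 42 [-0.2225 -0.219  -0.2139]
block rel pad [-0.001  0.004]
block rel pad [-0.156 -0.151]
block rel pad [-0.155 -0.306]Traceback (most recent call last):
  File "<stdin>", line 6, in <module>
  File "h.py", line 9, in atz
    o,d=ray(cam,px); return o+d*(z-o[2])/d[2]
        ~~~^^^^^^^^
  File "h.py", line 4, in ray
    c=vision.camera_info(cam); K=np.array([[c['fx'],0,c['cx']],[0,c['fy'],c['cy']],[0,0,1]])
ValueError: time passes only in moves, steps and waits
```

View pics/side2.png

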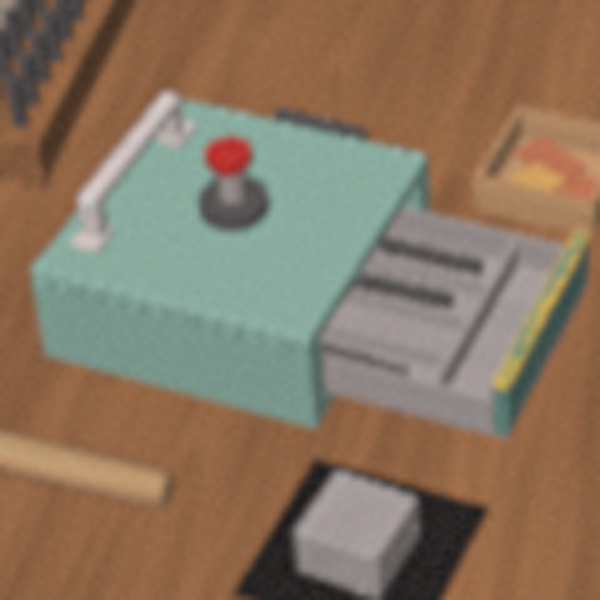

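The side view shows the tray fully out, with its lip moved 81 mm past the 45 mm kick. The three punches lie in their grooves around (245–360, 370–480), the plunger is up at (155,228), and the block is well inside the pad at (530,355). The arm is clear, so I'm handing in.

```bash
python3 -c "
from bench import r
print(r.close_job())"
```

```text
the job is handed in; nothing more can be done
None
```

Job handed in: the steel block was slid onto the pad, the plunger was pressed and is back up, and the tray is out at its stop with its three punches inside; the final check was one side view and the force at the stop, and the hand-in gave no verdict.

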